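# Shake the wooden cores out of a hole saw

## Robot

A 6-joint arm with a two-finger parallel gripper is mounted at the origin on the work surface. World frame = base frame: x ahead of the robot, y to its left, z up, the work surface at z = 0. Lengths are in mm, angles in degrees, forces in N, time in s.
With the tool pointing down it reaches from about 300 to 850 mm from the base axis. Payload 4.2 kg.
Tool frame: the origin (TCP) lies at the very end of the fingers, on their centre line; the grasp point (between the pads) lies 19 mm behind it (env.grasp_offset is the distance from the TCP to the grasp point, in mm); z points along the fingers, y is the line along which they close (so a half turn about z gives the same grasp; the last joint's range is limited). The gripper opens to 91 mm and grips with 3 to 60 N. Pads are 32 mm wide; open, the fingers measure 118 mm over their backs; the gripper's body (76 mm by 178 mm) begins 60 mm behind the grasp point.
Start: joints at [75.802, 18.312, 89.639, -0, 72.044, -1.146], TCP at [129.856, 560.161, 213.976] pointing down, gripper open.
Joint ranges: [-177.97, 177.97], [-48.28, 115.42], [12.27, 149.76], [-77.06, 257.06], [2.81, 150.46], [-146.56, 146.56]. Speed limits (degrees/s): [147.25, 147.25, 180, 180, 180, 180].

## Interface

Orientations are given as [roll, pitch, yaw] about the fixed x, y, z axes, in that order (R = Rz(yaw) Ry(pitch) Rx(roll)).
In Python, from workcell import env gives the robot as it stands. The module is installed in compiled form; this text tells all that it offers.
- The arm moves only by the tool send_rows, never from a script. Its argument "motion" is a list of rows, each an object of numbers: "tx", "ty", "tz": the shift along the tool's x, y, z in units of 500 mm (1.0 is 500 mm); "rx", "ry", "rz": the turn, a rotation vector about the tool's x, y, z in units of 30 degrees (1.0 is 30 degrees); "gripper": the closure, from -1 (fully open) to 1 (shut). In form: [{"tx": .., "ty": .., "tz": .., "rx": .., "ry": .., "rz": .., "gripper": ..}, ...]. A call has 1 to 12 rows; each row shifts and turns the commanded pose from where the row before left it, along the tool's axes as they then stand; what a row does not reach is not made up. A row lasts 1/8 s, in which the tool goes at most 62.5 mm and 10.7 degrees, less where a joint would pass 70% of its speed; a pose out of reach is approached as far as the arm can. A call with a number of a shift or a turn outside -1 to 1 is refused whole. A call with a gripper value outside its range is refused whole. The fingers move at their own pace and stop on an object; "grip_force" is the grip in N (left out, the last holds). Time passes only in rows, so rows that do not move let the fingers close. It gives the time, the measured TCP pose, the force, the opening and the grip force at its end, in the units of the state.
- env.state(): the state, without advancing time (a new reading comes with each control period).
- env.grab_frame(name): name is "side" or "top" or "wrist"; returns a dict with "frame" (420x560x3 uint8, red, green, blue), "vertical_fov" (degrees; the focal length in pixels is half the picture's height over the tangent of half this angle, whatever the lens; pixels are square), "cx", "cy" (the principal point, pixels), "k1" (the pictures are not rectified: a ray, as slopes to the right and down, at radius r is drawn at 1 + k1 r^2 times it, then the intrinsics apply), "rvec" (rotation vector, rad) and "tvec" (3), from world to camera coordinates, as OpenCV has them; the wrist camera has in their place "T_tool_cam" (4x4, takes a point from camera to tool coordinates, whose origin is the TCP and whose axes are the flange's). Camera axes: x right, y down, z forward; pixel columns grow to the right and rows downward; lengths in mm; the calibration is good to about 2 mm. A picture is of the moment at which its call begins: read the wrist's pose just before it. There is no depth.
- env.job_done(): hands the job in; it is judged then, once.
The state is a dict: "time_s": time; "qpos": joint angles; "qvel": joint speeds; "effort": joint torques, N m; "ee_pos": TCP position; "ee_rot": TCP orientation; "force": force on the tool from outside, world axes, zero at the start; "torque": the same for the moment, N m; "gripper_width": finger opening in mm; "gripper_force": force on a finger pad.
Only numpy, scipy, OpenCV 4.12 (cv2) and the standard library are available. Lean on these libraries where they do the work, as an engineer would, in place of code of your own. Each camera call takes 0.05 s, during which the arm holds its last target. There are 200 camera calls.

## Task

Two wooden cores are stuck inside the wider of the two hole saws, which stand mouth down on the bench. Pick the wide saw up by its shank, carry it smoothly so that nothing drops on the way, and shake it up and down, mouth down, over the open wooden box until its weight stops dropping and both cores lie in the box. Then stand the empty saw gently, mouth down, in the middle of the cork set-down board, and leave the narrow saw, the screwdriver and the dark offcut alone.

Things in the scene. Friction and masses are not known exactly. Their poses are not given: they have to be found in the camera images.
- wide_saw: the wider hole saw: a slotted steel cup, mouth down, 68 mm across and 57 mm tall; on it a nut 26 mm across and 12 mm high, then a round upright shank 12 mm in diameter from 69 to 112 mm above the mouth: grip it there, any yaw. 0.28 to 0.44 kg empty. Origin at the centre of its mouth, on the bench at the start; z up along the shank.
- core0: lower stuck core: light wooden disc 58 mm across, 16 mm thick, 40 g (0.4 N); origin at the centre of its underside, 6 mm above the mouth. Three sprung tongues hold it up by its edge: it stays put when the saw moves smoothly (below 2 m/s2) and drops out when the saw is accelerated upward at over 3 to 5 m/s2, as in brisk up-and-down shaking (strokes of 40 mm in 0.13 s or less).
- core1: upper stuck core: the same disc, 30 mm above the mouth, on three slightly stiffer tongues of its own (over 4 to 6 m/s2 upward shakes it free).
- offcut_box: open wooden box 260 x 200 mm (along its x and y), 80 mm tall, walls and floor 10 mm, fixed to the bench; origin at the centre of its underside.
- board: square cork set-down board 130 x 130 mm, 12 mm thick, fixed to the bench; origin at the centre of its underside.
- narrow_saw: bystander: the other hole saw, 46 mm across, as tall as the wide one and with the same nut and shank; origin at the centre of its mouth.
- screwdriver: bystander: screwdriver with a blue handle, 190 mm long, lying on the bench.
- offcut: bystander: dark wooden offcut 60 x 40 x 22 mm, on the bench; origin at the centre of its underside.
There are look-alikes about, which are no part of the job. Leave any blue, pink or purple look-alike of the wide_saw alone.

How it is judged (in metres and radians):
On the way, in this order (a step that is already met when the one before it is completed fails the run):
1. the wide saw is held mouth down over the box with both cores still in it (x of wide_saw in the frame of offcut_box between -0.12 and 0.12 m and y of wide_saw in the frame of offcut_box between -0.09 and 0.09 m and height (world z) of wide_saw above 0.04 m and angle between wide_saw's own z axis and vertical below 0.5 rad and distance between each of core0, core1 and wide_saw below 0.05 m), for 0.1 s.
2. both cores have fallen into the box while the saw is held clear above them (height (world z) of wide_saw above 0.04 m and contact force between each of core0, core1 and wide_saw below 0.01 N and horizontal distance between each of core0, core1 and offcut_box below 0.16 m and height (world z) of each of core0, core1 below 0.075 m and distance between each of core0, core1 and wide_saw above 0.02 m and z of each of core0, core1 in the frame of wide_saw below -0.005 m), for 0.1 s.
At the end, for the whole second after the job is handed in: The wide saw stands released and still, mouth down, flat on the board, within 30 mm of its middle, and both cores lie at rest inside the box (horizontal distance between wide_saw and board below 0.03 m and height (world z) of wide_saw between 0.009 and 0.016 m and angle between wide_saw's own z axis and vertical below 0.1 rad and linear speed of wide_saw below 0.02 m/s and x of core0 in the frame of offcut_box between -0.122 and 0.122 m and y of core0 in the frame of offcut_box between -0.092 and 0.092 m and height (world z) of each of core0, core1 below 0.075 m and x of core1 in the frame of offcut_box between -0.122 and 0.122 m and y of core1 in the frame of offcut_box between -0.092 and 0.092 m and linear speed of each of core0, core1 below 0.05 m/s); the robot touches nothing.
It fails at once if the narrow saw is moved more than 15 mm (distance of narrow_saw from where it was at the start of the episode above 0.015 m).
It fails at once if the screwdriver is moved more than 15 mm (distance of screwdriver from where it was at the start of the episode above 0.015 m).
It fails at once if the offcut is moved more than 15 mm (distance of offcut from where it was at the start of the episode above 0.015 m).
It fails at once if the wide saw is slammed onto the board (more than 60 N) (contact force between wide_saw and board above 60 N).
It also fails if it takes over 64 s, if anything falls off the work surface, if the arm or the gripper's body presses on something with over 40 N, if the wrist force passes 120 N, or if a joint passes its speed limit or range.

## Working session

There is one attempt and no reset: what is moved stays moved. The work goes in short steps, Python scripts to look and compute and a tool call to move; the robot and the scene stay as the last step left them, time stands still between calls to the robot, and variables do not carry over. Pictures are saved under pics/ and viewed, at most 10 in all, crops included, and the job is handed in when it is done.

Besides the shell and the picture viewer there is one more tool, called after ">>>" as name(argument=value, ...), one argument or row to a line, values as JSON. send_rows: Moves the arm, as the interface text tells. Shifts and turns lie within -1 to 1; 1 stands for 500 mm of shift or 30 degrees of turn. Its arguments: {"type":"object","properties":{"motion":{"type":"array"},"grip_force":{"type":"number"}},"required":["motion"]}

```bash
mkdir -p pics; cat > h.py <<'E'
import numpy as np, cv2
from workcell import env
def K(f):
    h=f["frame"].shape[0]; fl=h/2/np.tan(np.radians(f["vertical_fov"])/2); return fl
def grab(n,name):
    s=env.state(); f=env.grab_frame(n); cv2.imwrite(f"pics/{name}.png",f["frame"][:,:,::-1])
    np.save(f"pics/{name}.npy",{**f,"s":s},allow_pickle=True); return f
def load(name): return np.load(f"pics/{name}.npy",allow_pickle=True).item()
def pt(f,u,v,z):
    fl=K(f); d=np.array([(u-f["cx"])/fl,(v-f["cy"])/fl]); p=d.copy()
    for _ in range(20): p=d/(1+f["k1"]*(p@p))
    r=np.array([*p,1.])
    if "rvec" in f:
        R=cv2.Rodrigues(np.array(f["rvec"],float))[0]; c=-R.T@np.ravel(f["tvec"]); w=R.T@r
    else:
        from scipy.spatial.transform import Rotation as Ro
        T=np.array(f["T_tool_cam"]); s=f["s"]; Rt=Ro.from_euler("xyz",s["ee_rot"],degrees=True).as_matrix()
        c=Rt@T[:3,3]+np.array(s["ee_pos"]); w=Rt@T[:3,:3]@r
    return c+w*(z-c[2])/w[2]
E
python3 - <<'E'
from h import *
a=grab("top","top0"); b=grab("side","side0")
print(env.state()); print({k:v for k,v in a.items() if k!="frame"})
E
```

```text
{'time_s': 0.1, 'qpos': array([ 7.58014580e+01,  1.83486494e+01,  8.96986985e+01, -1.57805788e-03,
        7.20441207e+01, -1.14421176e+00]), 'qvel': array([ 0.0276534 , -0.15234332, -0.14765147,  0.03283322,  0.08609042,
        0.05477806]), 'effort': array([-5.64363418e-04, -4.13338244e+01, -2.32511133e+01,  7.28445640e-02,
        4.21470590e-02, -6.22978951e-05]), 'ee_pos': array([129.75974237, 559.70920438, 213.20248687]), 'ee_rot': array([-1.79908520e+02, -3.26412021e-04,  1.66946157e+02]), 'force': array([-0.65544659,  0.40686131, -0.64876246]), 'torque': array([-0.00492842,  0.02632582, -0.02255466]), 'gripper_force': 0.0, 'gripper_width': 91.04410961957407}
{'vertical_fov': 52.57990147220863, 'cx': 279.23751921764745, 'cy': 214.2002650164879, 'k1': -0.08662192465415423, 'rvec': array([ 2.11313265, -2.14321337,  0.14559958]), 'tvec': array([ -47.79434712,  559.23126882, 1030.99375444])}
```

View pics/top0.png

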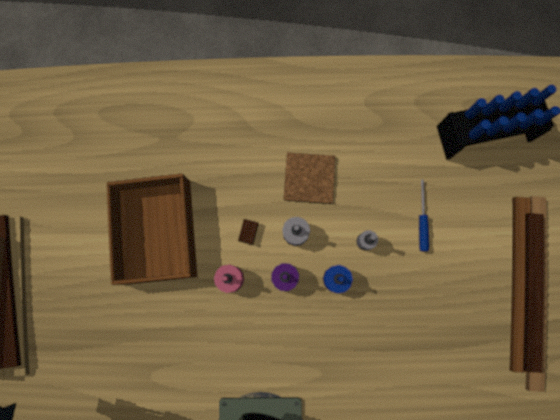

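View pics/side0.png

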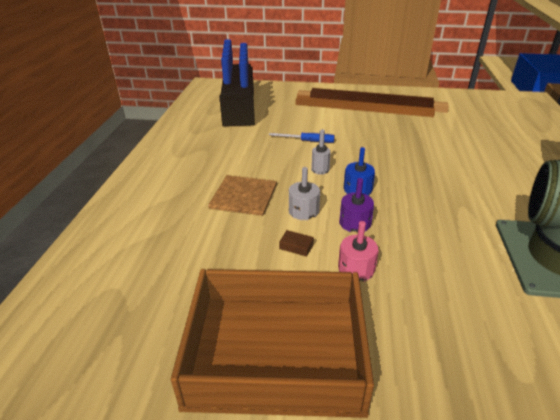

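The top view shows the grey wide saw at about (296,231), the narrow saw at (368,240), the board at (310,178), the box at (150,230), the offcut at (249,232) and coloured look-alikes in a row below. I'll look closer in a crop.

```bash
python3 - <<'E'
from h import *
f=load("top0"); im=f["frame"][:,:,::-1]
cv2.imwrite("pics/c1.png",cv2.resize(im[140:300,210:410],None,fx=4,fy=3.75 and 4,interpolation=cv2.INTER_CUBIC)[:600])
P=lambda u,v,z:pt(f,u,v,z).round(1)
print("shank top",P(296,229,112),"rim",P(296,231,57))
print("board",[P(*p,12) for p in [(287,152),(336,155),(334,204),(284,200)]])
print("boxtop",[P(*p,80) for p in [(108,183),(186,175),(197,277),(112,284)]])
print("narrow",P(368,240,57),"offcut",P(249,232,22),"pink",P(229,279,57),"purple",P(285,277,57),"blue",P(338,279,57))
E
```

```text
shank top [511.7 -96.2 112. ] rim [513.5 -97.   57. ]
board [array([731.6, -77.8,  12. ]), array([ 720.9, -208.2,   12. ]), array([ 588.3, -198.3,   12. ]), array([601.1, -67.9,  12. ])]
boxtop [array([639.8, 376.7,  80. ]), array([655.9, 175.9,  80. ]), array([402.7, 143.6,  80. ]), array([386.7, 354. ,  80. ])]
narrow [ 488.3 -274.6   57. ] offcut [517.   23.1  22. ] pink [397.4  69.2  57. ] purple [400.8 -68.2  57. ] blue [ 394.1 -197.4   57. ]
```

View pics/c1.png

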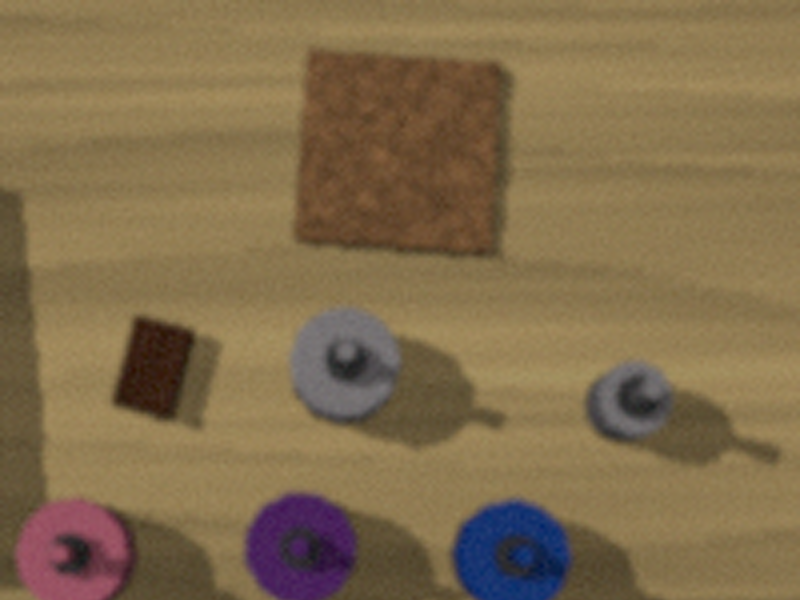

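The crop confirms the wide saw: cup centre at full-image (296.5,231), shank tip at (296.7,228). That gives about (513,-97). The board measures 130 mm square, centred at (660,-138), and the box is centred at (521,262); both match the given sizes. Moving to above the saw.

>>> send_rows(
  motion=[
    {"tx": -0.084,"ty": -0.09,"gripper": -1},
    {"tx": -0.084,"ty": -0.09,"gripper": -1},
    {"tx": -0.084,"ty": -0.09,"gripper": -1},
    {"tx": -0.084,"ty": -0.09,"gripper": -1},
    {"tx": -0.084,"ty": -0.09,"gripper": -1},
    {"tx": -0.084,"ty": -0.09,"gripper": -1},
    {"tx": -0.084,"ty": -0.09,"gripper": -1},
    {"tx": -0.084,"ty": -0.09,"gripper": -1},
    {"tx": -0.084,"ty": -0.09,"gripper": -1},
    {"tx": -0.084,"ty": -0.09,"gripper": -1},
    {"tx": -0.084,"ty": -0.09,"gripper": -1},
    {"gripper": -1},
  ],
)

```text
invalid input at $.motion[0]: expected keys tx, ty, tz, rx, ry, rz, gripper
```

```bash
python3 - <<'E'
from h import *
f=grab("wrist","w1"); s=f.get("s") or env.state(); print(s["ee_pos"],s["ee_rot"],s["time_s"],s["qpos"].round(1)); print(np.array(f["T_tool_cam"]).round(3))
E
```

```text
[129.75314104 559.78720626 213.31968614] [-1.79923892e+02 -2.00695017e-03  1.66948982e+02] 0.15 [75.8 18.3 89.7  0.  72.  -1.1]
[[-0.00000e+00 -9.60000e-01 -2.79000e-01  7.76620e+01]
 [ 1.00000e+00 -0.00000e+00  0.00000e+00 -7.70000e-02]
 [-0.00000e+00 -2.79000e-01  9.60000e-01 -1.69555e+02]
 [ 0.00000e+00  0.00000e+00  0.00000e+00  1.00000e+00]]
```

View pics/w1.png

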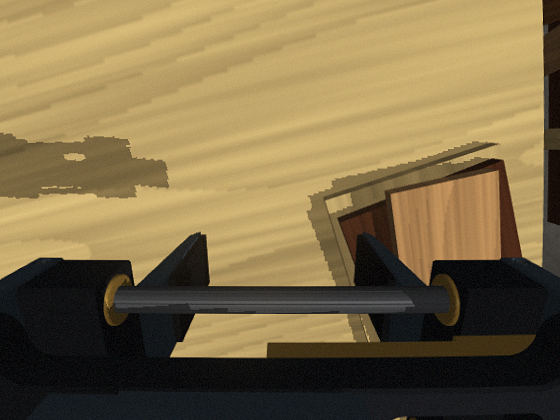

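The call was refused because every row needs all the keys, so the picture only shows bare bench and the fingers at the start pose. Sending again with full keys.

>>> send_rows(
  motion=[
    {"tx": -0.084,"ty": -0.09,"tz": 0,"rx": 0,"ry": 0,"rz": 0,"gripper": -1},
    {"tx": -0.084,"ty": -0.09,"tz": 0,"rx": 0,"ry": 0,"rz": 0,"gripper": -1},
    {"tx": -0.084,"ty": -0.09,"tz": 0,"rx": 0,"ry": 0,"rz": 0,"gripper": -1},
    {"tx": -0.084,"ty": -0.09,"tz": 0,"rx": 0,"ry": 0,"rz": 0,"gripper": -1},
    {"tx": -0.084,"ty": -0.09,"tz": 0,"rx": 0,"ry": 0,"rz": 0,"gripper": -1},
    {"tx": -0.084,"ty": -0.09,"tz": 0,"rx": 0,"ry": 0,"rz": 0,"gripper": -1},
    {"tx": -0.084,"ty": -0.09,"tz": 0,"rx": 0,"ry": 0,"rz": 0,"gripper": -1},
    {"tx": -0.084,"ty": -0.09,"tz": 0,"rx": 0,"ry": 0,"rz": 0,"gripper": -1},
    {"tx": -0.084,"ty": -0.09,"tz": 0,"rx": 0,"ry": 0,"rz": 0,"gripper": -1},
    {"tx": -0.084,"ty": -0.09,"tz": 0,"rx": 0,"ry": 0,"rz": 0,"gripper": -1},
    {"tx": -0.084,"ty": -0.09,"tz": 0,"rx": 0,"ry": 0,"rz": 0,"gripper": -1},
    {"tx": 0,"ty": 0,"tz": 0,"rx": 0,"ry": 0,"rz": 0,"gripper": -1},
  ],
)

```text
time_s: 1.65
ee_pos: [469.6, -29.6, 213.4]
ee_rot: [-180.0, 0.0, 166.6]
force: [0.2, 0.7, -0.6]
gripper_width: 91.3
gripper_force: 0.0
```

```bash
python3 - <<'E'
from h import *
f=grab("wrist","w2"); s=load("w2")["s"]; print(s["ee_pos"],s["ee_rot"],s["time_s"],s["qpos"].round(1))
E
```

```text
[469.61433557 -29.63822512 213.44739613] [-1.79963960e+02  9.72645725e-03  1.66619077e+02] 1.65 [ -5.    8.9 102.6  -0.   68.6 -81.6]
```

View pics/w2.png

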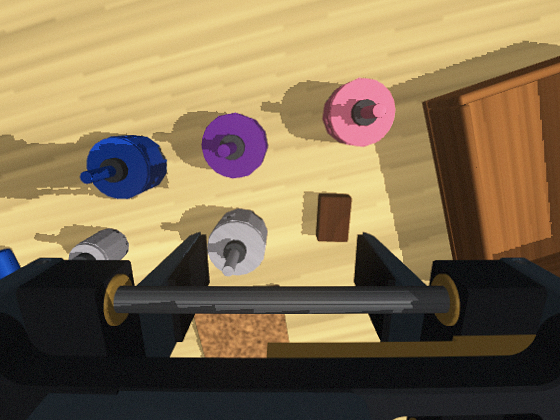

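The wrist view shows the grey wide saw at (237,243), its shank tip at about (229,268) and its nut at (235,251). The offcut is at (334,217) and the purple saw at (235,146).

```bash
python3 - <<'E'
from h import *
f=load("w2"); print(pt(f,230,269,112),pt(f,235,250,69))
s=f["s"]; p=pt(f,230,269,112)
from scipy.spatial.transform import Rotation as Ro
for q in (p,[513,-97,112]):
  print(Ro.from_euler("xyz",s["ee_rot"],degrees=True).as_matrix().T@(np.array([*q[:2],75])-s["ee_pos"])/500)
E
```

```text
[515.45144448 -92.93628863 112.        ] [513.27546766 -93.73042858  69.        ]
[-0.11843591 -0.1017696   0.27697897]
[-0.115547   -0.11081104  0.27698417]
```

>>> send_rows(
  motion=[
    {"tx": -0.059,"ty": -0.052,"tz": 0,"rx": 0,"ry": 0,"rz": 0,"gripper": -1},
    {"tx": -0.058,"ty": -0.053,"tz": 0,"rx": 0,"ry": 0,"rz": 0,"gripper": -1},
    {"tx": 0,"ty": 0,"tz": 0.08,"rx": 0,"ry": 0,"rz": 0,"gripper": -1},
    {"tx": 0,"ty": 0,"tz": 0.08,"rx": 0,"ry": 0,"rz": 0,"gripper": -1},
    {"tx": 0,"ty": 0,"tz": 0.07,"rx": 0,"ry": 0,"rz": 0,"gripper": -1},
    {"tx": 0,"ty": 0,"tz": 0.045,"rx": 0,"ry": 0,"rz": 0,"gripper": -1},
    {"tx": 0,"ty": 0,"tz": 0,"rx": 0,"ry": 0,"rz": 0,"gripper": -1},
  ],
)

```text
time_s: 2.58
ee_pos: [511.4, -88.9, 75.0]
ee_rot: [180.0, -0.3, 167.1]
force: [0.4, -0.5, -0.3]
gripper_width: 91.2
gripper_force: 0.0
```

```bash
python3 - <<'E'
from h import *
f=grab("wrist","w3"); s=load("w3")["s"]; print(s["ee_pos"],s["ee_rot"],s["time_s"],s["force"])
E
```

```text
[511.36360554 -88.85778706  75.04731119] [179.98407501  -0.2742182  167.05387702] 2.575 [ 0.40534105 -0.48814858 -0.26210998]
```

View pics/w3.png

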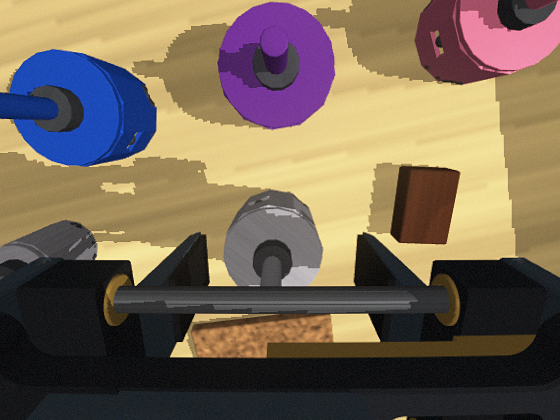

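The saw is between the fingers: nut at (271,260), with the shank running up to (270,285), about 9 px left of the finger centre line.

```bash
python3 - <<'E'
from h import *
from scipy.spatial.transform import Rotation as Ro
f=load("w3"); s=f["s"]
for p in (pt(f,271,259,69),pt(f,270,284,90)):
  print(p,Ro.from_euler("xyz",s["ee_rot"],degrees=True).as_matrix().T@(p-s["ee_pos"]))
E
```

```text
[513.7488081  -96.12523064  69.        ] [-3.98163031 -6.5500207   6.02650388]
[519.63105792 -97.44231108  90.        ] [ -9.90885706  -6.50994951 -15.0020943 ]
```

>>> send_rows(
  motion=[
    {"tx": -0.006,"ty": -0.013,"tz": 0,"rx": 0,"ry": 0,"rz": 0,"gripper": -1},
    {"tx": 0,"ty": 0,"tz": 0,"rx": 0,"ry": 0,"rz": 0,"gripper": 0.5},
    {"tx": 0,"ty": 0,"tz": 0,"rx": 0,"ry": 0,"rz": 0,"gripper": 1},
    {"tx": 0,"ty": 0,"tz": 0,"rx": 0,"ry": 0,"rz": 0,"gripper": 1},
    {"tx": 0,"ty": 0,"tz": 0,"rx": 0,"ry": 0,"rz": 0,"gripper": 1},
    {"tx": 0,"ty": 0,"tz": 0,"rx": 0,"ry": 0,"rz": 0,"gripper": 1},
    {"tx": 0,"ty": 0,"tz": 0,"rx": 0,"ry": 0,"rz": 0,"gripper": 1},
    {"tx": 0,"ty": 0,"tz": 0,"rx": 0,"ry": 0,"rz": 0,"gripper": 1},
  ],
  grip_force=50,
)

```text
time_s: 3.62
ee_pos: [514.7, -97.7, 76.4]
ee_rot: [180.0, -0.0, 166.9]
force: [-0.1, -0.2, -0.3]
gripper_width: 24.1
gripper_force: 0.0
```

>>> send_rows(
  motion=[
    {"tx": 0,"ty": 0,"tz": 0,"rx": 0,"ry": 0,"rz": 0,"gripper": 1},
    {"tx": 0,"ty": 0,"tz": 0,"rx": 0,"ry": 0,"rz": 0,"gripper": 1},
    {"tx": 0,"ty": 0,"tz": 0,"rx": 0,"ry": 0,"rz": 0,"gripper": 1},
    {"tx": 0,"ty": 0,"tz": 0,"rx": 0,"ry": 0,"rz": 0,"gripper": 1},
  ],
)

```text
time_s: 4.12
ee_pos: [514.5, -97.6, 76.2]
ee_rot: [180.0, -0.0, 166.9]
force: [0.8, 1.1, -3.2]
gripper_width: 11.1
gripper_force: 50.0
```

>>> send_rows(
  motion=[
    {"tx": 0,"ty": 0,"tz": -0.005,"rx": 0,"ry": 0,"rz": 0,"gripper": 1},
    {"tx": 0,"ty": 0,"tz": -0.012,"rx": 0,"ry": 0,"rz": 0,"gripper": 1},
    {"tx": 0,"ty": 0,"tz": -0.02,"rx": 0,"ry": 0,"rz": 0,"gripper": 1},
    {"tx": 0,"ty": 0,"tz": -0.028,"rx": 0,"ry": 0,"rz": 0,"gripper": 1},
    {"tx": 0,"ty": 0,"tz": -0.035,"rx": 0,"ry": 0,"rz": 0,"gripper": 1},
    {"tx": 0,"ty": 0,"tz": -0.04,"rx": 0,"ry": 0,"rz": 0,"gripper": 1},
    {"tx": 0,"ty": 0,"tz": -0.035,"rx": 0,"ry": 0,"rz": 0,"gripper": 1},
    {"tx": 0,"ty": 0,"tz": -0.028,"rx": 0,"ry": 0,"rz": 0,"gripper": 1},
    {"tx": 0,"ty": 0,"tz": -0.02,"rx": 0,"ry": 0,"rz": 0,"gripper": 1},
    {"tx": 0,"ty": 0,"tz": -0.012,"rx": 0,"ry": 0,"rz": 0,"gripper": 1},
    {"tx": 0,"ty": 0,"tz": -0.005,"rx": 0,"ry": 0,"rz": 0,"gripper": 1},
    {"tx": 0,"ty": 0,"tz": 0,"rx": 0,"ry": 0,"rz": 0,"gripper": 1},
  ],
)

```text
time_s: 5.62
ee_pos: [514.6, -97.7, 196.1]
ee_rot: [180.0, -0.0, 167.0]
force: [-0.1, 0.7, -4.9]
gripper_width: 10.9
gripper_force: 50.0
```

```bash
python3 - <<'E'
from h import *
s=env.state();print(s["ee_pos"],s["force"],s["gripper_width"],s["ee_rot"])
from scipy.spatial.transform import Rotation as Ro
R=Ro.from_euler("xyz",s["ee_rot"],degrees=True).as_matrix().T
print(R@(np.array([521,262,s["ee_pos"][2]])-s["ee_pos"])/500)
E
```

```text
[514.57251089 -97.70712851 196.12343372] [-0.08830355  0.73883101 -4.90387635] 10.886536249242363 [ 1.79997282e+02 -3.69035152e-02  1.66951067e+02]
[1.49908537e-01 7.03739680e-01 1.29939824e-04]
```

>>> send_rows(
  motion=[
    {"tx": 0.002,"ty": 0.01,"tz": 0,"rx": 0,"ry": 0,"rz": 0,"gripper": 1},
    {"tx": 0.004,"ty": 0.02,"tz": 0,"rx": 0,"ry": 0,"rz": 0,"gripper": 1},
    {"tx": 0.006,"ty": 0.03,"tz": 0,"rx": 0,"ry": 0,"rz": 0,"gripper": 1},
    {"tx": 0.009,"ty": 0.04,"tz": 0,"rx": 0,"ry": 0,"rz": 0,"gripper": 1},
    {"tx": 0.011,"ty": 0.05,"tz": 0,"rx": 0,"ry": 0,"rz": 0,"gripper": 1},
    {"tx": 0.013,"ty": 0.06,"tz": 0,"rx": 0,"ry": 0,"rz": 0,"gripper": 1},
    {"tx": 0.015,"ty": 0.07,"tz": 0,"rx": 0,"ry": 0,"rz": 0,"gripper": 1},
    {"tx": 0.015,"ty": 0.07,"tz": 0,"rx": 0,"ry": 0,"rz": 0,"gripper": 1},
    {"tx": 0.015,"ty": 0.07,"tz": 0,"rx": 0,"ry": 0,"rz": 0,"gripper": 1},
    {"tx": 0.015,"ty": 0.07,"tz": 0,"rx": 0,"ry": 0,"rz": 0,"gripper": 1},
    {"tx": 0.013,"ty": 0.06,"tz": 0,"rx": 0,"ry": 0,"rz": 0,"gripper": 1},
    {"tx": 0.011,"ty": 0.05,"tz": 0,"rx": 0,"ry": 0,"rz": 0,"gripper": 1},
  ],
)

```text
time_s: 7.12
ee_pos: [519.0, 211.4, 196.3]
ee_rot: [180.0, -0.0, 167.0]
force: [0.1, 0.1, -5.9]
gripper_width: 10.9
gripper_force: 50.0
```

>>> send_rows(
  motion=[
    {"tx": 0.009,"ty": 0.04,"tz": 0,"rx": 0,"ry": 0,"rz": 0,"gripper": 1},
    {"tx": 0.006,"ty": 0.03,"tz": 0,"rx": 0,"ry": 0,"rz": 0,"gripper": 1},
    {"tx": 0.004,"ty": 0.02,"tz": 0,"rx": 0,"ry": 0,"rz": 0,"gripper": 1},
    {"tx": 0.002,"ty": 0.01,"tz": 0,"rx": 0,"ry": 0,"rz": 0,"gripper": 1},
    {"tx": 0,"ty": 0,"tz": 0,"rx": 0,"ry": 0,"rz": 0,"gripper": 1},
    {"tx": 0,"ty": 0,"tz": 0,"rx": 0,"ry": 0,"rz": 0,"gripper": 1},
    {"tx": 0,"ty": 0,"tz": 0,"rx": 0,"ry": 0,"rz": 0,"gripper": 1},
    {"tx": 0,"ty": 0,"tz": 0,"rx": 0,"ry": 0,"rz": 0,"gripper": 1},
  ],
)

```text
time_s: 8.12
ee_pos: [520.7, 259.8, 196.5]
ee_rot: [180.0, 0.0, 166.9]
force: [-0.2, -0.2, -4.0]
gripper_width: 11.1
gripper_force: 50.0
```

```bash
python3 - <<'E'
from h import *
F=[]
for i in range(4):
  f=env.grab_frame("side"); F.append(env.state()["force"][2])
print(F); cv2.imwrite("pics/s1.png",f["frame"][:,:,::-1])
E
```

```text
[np.float64(-4.98879958915684), np.float64(-4.999885329535968), np.float64(-4.811157237473465), np.float64(-5.08587131722)]
```

View pics/s1.png

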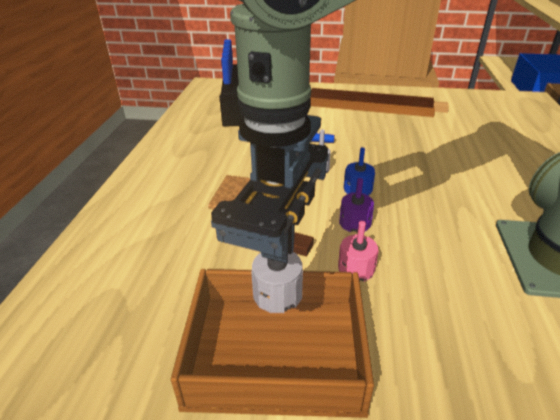

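The saw hangs mouth down above the box at about (277,280), and the load reads a steady 5.0 N. Now shaking.

>>> send_rows(
  motion=[
    {"tx": 0,"ty": 0,"tz": -0.08,"rx": 0,"ry": 0,"rz": 0,"gripper": 1},
    {"tx": 0,"ty": 0,"tz": 0.08,"rx": 0,"ry": 0,"rz": 0,"gripper": 1},
    {"tx": 0,"ty": 0,"tz": -0.08,"rx": 0,"ry": 0,"rz": 0,"gripper": 1},
    {"tx": 0,"ty": 0,"tz": 0.08,"rx": 0,"ry": 0,"rz": 0,"gripper": 1},
    {"tx": 0,"ty": 0,"tz": -0.08,"rx": 0,"ry": 0,"rz": 0,"gripper": 1},
    {"tx": 0,"ty": 0,"tz": 0.08,"rx": 0,"ry": 0,"rz": 0,"gripper": 1},
    {"tx": 0,"ty": 0,"tz": 0,"rx": 0,"ry": 0,"rz": 0,"gripper": 1},
    {"tx": 0,"ty": 0,"tz": 0,"rx": 0,"ry": 0,"rz": 0,"gripper": 1},
    {"tx": 0,"ty": 0,"tz": 0,"rx": 0,"ry": 0,"rz": 0,"gripper": 1},
    {"tx": 0,"ty": 0,"tz": 0,"rx": 0,"ry": 0,"rz": 0,"gripper": 1},
    {"tx": 0,"ty": 0,"tz": 0,"rx": 0,"ry": 0,"rz": 0,"gripper": 1},
  ],
)

```text
time_s: 9.7
ee_pos: [520.9, 260.2, 196.9]
ee_rot: [180.0, 0.0, 167.0]
force: [-0.2, 0.1, -4.6]
gripper_width: 11.1
gripper_force: 50.0
```

```bash
python3 - <<'E'
from h import *
F=[]
for i in range(6):
  f=env.grab_frame("side"); F.append(env.state()["force"][2].round(2))
print(F); cv2.imwrite("pics/s2.png",f["frame"][:,:,::-1])
E
```

```text
[np.float64(-4.28), np.float64(-3.72), np.float64(-4.83), np.float64(-4.24), np.float64(-3.69), np.float64(-3.87)]
```

The weight has dropped about 0.8 N, which suggests both cores are out. I'll shake again to see whether it drops further.

>>> send_rows(
  motion=[
    {"tx": 0,"ty": 0,"tz": -0.1,"rx": 0,"ry": 0,"rz": 0,"gripper": 1},
    {"tx": 0,"ty": 0,"tz": 0.1,"rx": 0,"ry": 0,"rz": 0,"gripper": 1},
    {"tx": 0,"ty": 0,"tz": -0.1,"rx": 0,"ry": 0,"rz": 0,"gripper": 1},
    {"tx": 0,"ty": 0,"tz": 0.1,"rx": 0,"ry": 0,"rz": 0,"gripper": 1},
    {"tx": 0,"ty": 0,"tz": -0.1,"rx": 0,"ry": 0,"rz": 0,"gripper": 1},
    {"tx": 0,"ty": 0,"tz": 0.1,"rx": 0,"ry": 0,"rz": 0,"gripper": 1},
    {"tx": 0,"ty": 0,"tz": -0.1,"rx": 0,"ry": 0,"rz": 0,"gripper": 1},
    {"tx": 0,"ty": 0,"tz": 0.1,"rx": 0,"ry": 0,"rz": 0,"gripper": 1},
    {"tx": 0,"ty": 0,"tz": 0,"rx": 0,"ry": 0,"rz": 0,"gripper": 1},
    {"tx": 0,"ty": 0,"tz": -0.02,"rx": 0,"ry": 0,"rz": 0,"gripper": 1},
    {"tx": 0,"ty": 0,"tz": -0.02,"rx": 0,"ry": 0,"rz": 0,"gripper": 1},
    {"tx": 0,"ty": 0,"tz": 0,"rx": 0,"ry": 0,"rz": 0,"gripper": 1},
  ],
)

```text
time_s: 11.5
ee_pos: [522.0, 260.8, 219.2]
ee_rot: [179.8, 0.2, 167.0]
force: [0.5, -0.7, -4.6]
gripper_width: 10.9
gripper_force: 50.0
```

>>> send_rows(
  motion=[
    {"tx": 0,"ty": 0,"tz": 0,"rx": 0,"ry": 0,"rz": 0,"gripper": 1},
    {"tx": 0,"ty": 0,"tz": 0,"rx": 0,"ry": 0,"rz": 0,"gripper": 1},
    {"tx": 0,"ty": 0,"tz": 0,"rx": 0,"ry": 0,"rz": 0,"gripper": 1},
    {"tx": 0,"ty": 0,"tz": 0,"rx": 0,"ry": 0,"rz": 0,"gripper": 1},
  ],
)

```text
time_s: 12.0
ee_pos: [520.6, 260.1, 216.2]
ee_rot: [-180.0, -0.0, 167.0]
force: [0.5, 0.1, -4.1]
gripper_width: 11.0
gripper_force: 50.0
```

```bash
python3 - <<'E'
from h import *
F=[]
for i in range(12):
  f=env.grab_frame("side"); F.append(env.state()["force"][2].round(2))
print(np.mean(F),np.std(F)); cv2.imwrite("pics/s2.png",cv2.resize(f["frame"][200:420,150:400,::-1],None,fx=2.5,fy=2.5,interpolation=cv2.INTER_CUBIC))
E
```

```text
-4.156666666666667 0.49256697232175667
```

View pics/s2.png

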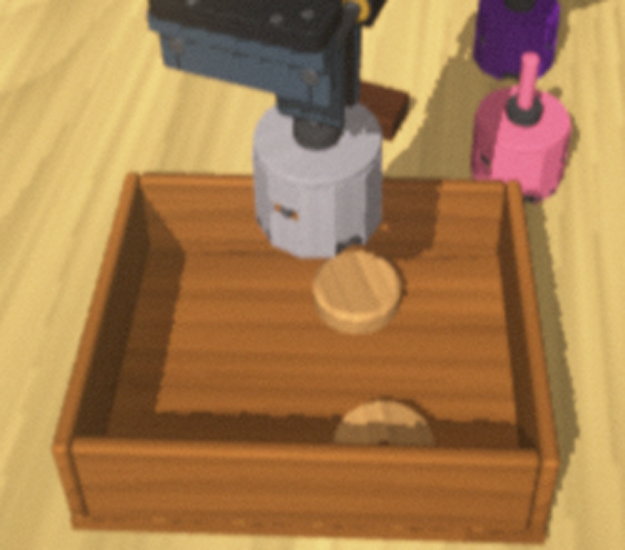

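Both cores lie on the box floor, at crop positions (357,290) and (383,425), and the saw hangs empty. Carrying it to the board.

>>> send_rows(
  motion=[
    {"tx": -0.013,"ty": -0.02,"tz": 0,"rx": 0,"ry": 0,"rz": 0,"gripper": 1},
    {"tx": -0.032,"ty": -0.05,"tz": 0,"rx": 0,"ry": 0,"rz": 0,"gripper": 1},
    {"tx": -0.051,"ty": -0.08,"tz": 0,"rx": 0,"ry": 0,"rz": 0,"gripper": 1},
    {"tx": -0.064,"ty": -0.1,"tz": 0,"rx": 0,"ry": 0,"rz": 0,"gripper": 1},
    {"tx": -0.064,"ty": -0.1,"tz": 0,"rx": 0,"ry": 0,"rz": 0,"gripper": 1},
    {"tx": -0.064,"ty": -0.1,"tz": 0,"rx": 0,"ry": 0,"rz": 0,"gripper": 1},
    {"tx": -0.064,"ty": -0.1,"tz": 0,"rx": 0,"ry": 0,"rz": 0,"gripper": 1},
    {"tx": -0.051,"ty": -0.08,"tz": 0,"rx": 0,"ry": 0,"rz": 0,"gripper": 1},
    {"tx": -0.032,"ty": -0.05,"tz": 0,"rx": 0,"ry": 0,"rz": 0,"gripper": 1},
    {"tx": -0.019,"ty": -0.03,"tz": 0,"rx": 0,"ry": 0,"rz": 0,"gripper": 1},
    {"tx": 0,"ty": 0,"tz": 0,"rx": 0,"ry": 0,"rz": 0,"gripper": 1},
    {"tx": 0,"ty": 0,"tz": 0,"rx": 0,"ry": 0,"rz": 0,"gripper": 1},
  ],
)

```text
time_s: 14.1
ee_pos: [661.3, -135.7, 216.4]
ee_rot: [179.9, -0.0, 167.0]
force: [0.1, 0.3, -4.5]
gripper_width: 10.9
gripper_force: 50.0
```

```bash
python3 - <<'E'
from h import *
f=grab("wrist","w4"); s=load("w4")["s"]; print(s["ee_pos"],s["ee_rot"],s["force"])
E
```

```text
[ 661.25414838 -135.71879581  216.41447505] [ 1.79948579e+02 -4.85485723e-02  1.66998773e+02] [ 0.1100886   0.28840729 -4.46287319]
```

View pics/w4.png

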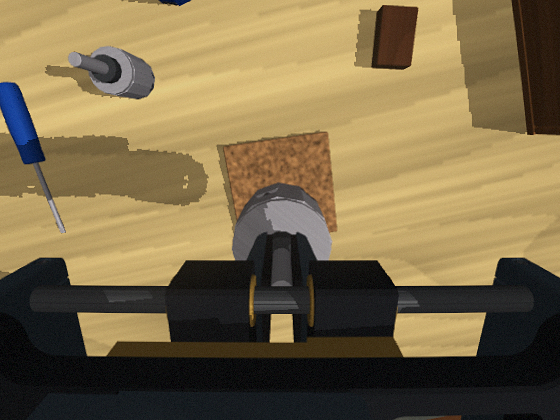

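The saw hangs upright over the board and is centred on it. Board corners are at about (219,146), (327,132) and (337,231). Descending, with small steps at the end.

>>> send_rows(
  motion=[
    {"tx": 0,"ty": 0,"tz": 0.02,"rx": 0,"ry": 0,"rz": 0,"gripper": 1},
    {"tx": 0,"ty": 0,"tz": 0.04,"rx": 0,"ry": 0,"rz": 0,"gripper": 1},
    {"tx": 0,"ty": 0,"tz": 0.05,"rx": 0,"ry": 0,"rz": 0,"gripper": 1},
    {"tx": 0,"ty": 0,"tz": 0.05,"rx": 0,"ry": 0,"rz": 0,"gripper": 1},
    {"tx": 0,"ty": 0,"tz": 0.035,"rx": 0,"ry": 0,"rz": 0,"gripper": 1},
    {"tx": 0,"ty": 0,"tz": 0.02,"rx": 0,"ry": 0,"rz": 0,"gripper": 1},
    {"tx": 0,"ty": 0,"tz": 0.01,"rx": 0,"ry": 0,"rz": 0,"gripper": 1},
    {"tx": 0,"ty": 0,"tz": 0.006,"rx": 0,"ry": 0,"rz": 0,"gripper": 1},
    {"tx": 0,"ty": 0,"tz": 0.004,"rx": 0,"ry": 0,"rz": 0,"gripper": 1},
    {"tx": 0,"ty": 0,"tz": 0.004,"rx": 0,"ry": 0,"rz": 0,"gripper": 1},
    {"tx": 0,"ty": 0,"tz": 0.004,"rx": 0,"ry": 0,"rz": 0,"gripper": 1},
    {"tx": 0,"ty": 0,"tz": 0.004,"rx": 0,"ry": 0,"rz": 0,"gripper": 1},
  ],
)

```text
time_s: 15.65
ee_pos: [661.7, -137.0, 92.9]
ee_rot: [180.0, 0.0, 166.9]
force: [-0.2, 0.2, -4.6]
gripper_width: 10.8
gripper_force: 50.0
```

>>> send_rows(
  motion=[
    {"tx": 0,"ty": 0,"tz": 0.003,"rx": 0,"ry": 0,"rz": 0,"gripper": 1},
    {"tx": 0,"ty": 0,"tz": 0,"rx": 0,"ry": 0,"rz": 0,"gripper": 1},
  ],
)

```text
time_s: 15.9
ee_pos: [661.6, -136.9, 91.2]
ee_rot: [180.0, -0.0, 167.0]
force: [-0.2, 0.2, -4.8]
gripper_width: 11.0
gripper_force: 50.0
```

>>> send_rows(
  motion=[
    {"tx": 0,"ty": 0,"tz": 0.002,"rx": 0,"ry": 0,"rz": 0,"gripper": 1},
    {"tx": 0,"ty": 0,"tz": 0.002,"rx": 0,"ry": 0,"rz": 0,"gripper": 1},
    {"tx": 0,"ty": 0,"tz": 0,"rx": 0,"ry": 0,"rz": 0,"gripper": 1},
    {"tx": 0,"ty": 0,"tz": 0,"rx": 0,"ry": 0,"rz": 0,"gripper": 1},
  ],
)

```text
time_s: 16.4
ee_pos: [661.7, -136.9, 89.4]
ee_rot: [180.0, 0.0, 166.9]
force: [0.2, 0.8, -4.6]
gripper_width: 10.8
gripper_force: 50.0
```

>>> send_rows(
  motion=[
    {"tx": 0,"ty": 0,"tz": 0.002,"rx": 0,"ry": 0,"rz": 0,"gripper": 1},
    {"tx": 0,"ty": 0,"tz": 0,"rx": 0,"ry": 0,"rz": 0,"gripper": 1},
    {"tx": 0,"ty": 0,"tz": 0,"rx": 0,"ry": 0,"rz": 0,"gripper": 1},
  ],
)

```text
time_s: 16.77
ee_pos: [661.7, -137.0, 88.4]
ee_rot: [180.0, 0.0, 166.9]
force: [0.6, 0.2, -3.9]
gripper_width: 11.5
gripper_force: 50.0
```

>>> send_rows(
  motion=[
    {"tx": 0,"ty": 0,"tz": 0.002,"rx": 0,"ry": 0,"rz": 0,"gripper": 1},
    {"tx": 0,"ty": 0,"tz": 0,"rx": 0,"ry": 0,"rz": 0,"gripper": 1},
    {"tx": 0,"ty": 0,"tz": 0,"rx": 0,"ry": 0,"rz": 0,"gripper": 1},
  ],
)

```text
time_s: 17.15
ee_pos: [661.9, -136.9, 88.2]
ee_rot: [180.0, 0.0, 166.9]
force: [-1.3, 0.8, 2.8]
gripper_width: 10.8
gripper_force: 50.0
```

The force has turned upward, so the saw is on the board. Opening and rising.

>>> send_rows(
  motion=[
    {"tx": 0,"ty": 0,"tz": 0,"rx": 0,"ry": 0,"rz": 0,"gripper": 0.5},
    {"tx": 0,"ty": 0,"tz": 0,"rx": 0,"ry": 0,"rz": 0,"gripper": 0},
    {"tx": 0,"ty": 0,"tz": 0,"rx": 0,"ry": 0,"rz": 0,"gripper": -0.5},
    {"tx": 0,"ty": 0,"tz": 0,"rx": 0,"ry": 0,"rz": 0,"gripper": -0.5},
    {"tx": 0,"ty": 0,"tz": 0,"rx": 0,"ry": 0,"rz": 0,"gripper": -0.5},
    {"tx": 0,"ty": 0,"tz": 0,"rx": 0,"ry": 0,"rz": 0,"gripper": -0.5},
    {"tx": 0,"ty": 0,"tz": 0,"rx": 0,"ry": 0,"rz": 0,"gripper": -0.5},
    {"tx": 0,"ty": 0,"tz": 0,"rx": 0,"ry": 0,"rz": 0,"gripper": -0.5},
  ],
)

```text
time_s: 18.15
ee_pos: [661.7, -136.9, 87.4]
ee_rot: [180.0, 0.0, 166.9]
force: [-0.3, 0.0, 0.6]
gripper_width: 68.3
gripper_force: 0.0
```

>>> send_rows(
  motion=[
    {"tx": 0,"ty": 0,"tz": -0.02,"rx": 0,"ry": 0,"rz": 0,"gripper": -0.5},
    {"tx": 0,"ty": 0,"tz": -0.05,"rx": 0,"ry": 0,"rz": 0,"gripper": -0.5},
    {"tx": 0,"ty": 0,"tz": -0.08,"rx": 0,"ry": 0,"rz": 0,"gripper": -0.5},
    {"tx": 0,"ty": 0,"tz": -0.08,"rx": 0,"ry": 0,"rz": 0,"gripper": -0.5},
    {"tx": 0,"ty": 0,"tz": -0.04,"rx": 0,"ry": 0,"rz": 0,"gripper": -0.5},
    {"tx": 0,"ty": 0,"tz": 0,"rx": 0,"ry": 0,"rz": 0,"gripper": -0.5},
    {"tx": 0,"ty": 0,"tz": 0,"rx": 0,"ry": 0,"rz": 0,"gripper": -0.5},
  ],
)

```text
time_s: 19.02
ee_pos: [661.1, -136.8, 221.5]
ee_rot: [180.0, -0.1, 166.9]
force: [0.2, 0.4, -0.3]
gripper_width: 68.7
gripper_force: 0.0
```

```bash
python3 - <<'E'
from h import *
f=grab("side","s3"); print(env.state()["force"],env.state()["gripper_width"])
E
```

```text
[-0.41557837  0.0686427   0.76922127] 68.07938484945082
```

View pics/s3.png

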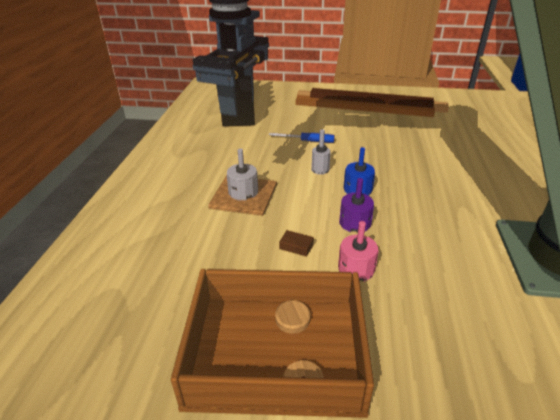

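The saw stands upright in the middle of the board at (243,185). Both cores are in the box at (293,316) and (303,370), and the bystanders look unmoved.

```bash
python3 -c "
from workcell import env; print(env.job_done())"
```

```text
the job is handed in; nothing more can be done
None
```

I shook both cores out into the box, stood the empty wide saw upright in the middle of the board, and handed the job in at about 19 s; no verdict came back.

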